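# Draw the guarded bolt of the demo-disc lockbox with the hooked rod

### The arm

A 6-joint arm with a two-finger parallel gripper is mounted at the origin on the work surface. World frame = base frame: x ahead of the robot, y to its left, z up, the work surface at z = 0. Lengths are in m, angles in rad, forces in N, time in s.
With the tool pointing down it reaches from about 0.275 to 0.75 m from the base axis. Payload 10.2 kg.
Tool frame: the origin (TCP) lies at the very end of the fingers, on their centre line; the grasp point (between the pads) lies env.pinch_z behind it (env.pinch_z is the distance from the TCP to the grasp point, in m); z points along the fingers, y is the direction in which the jaws open and shut (so a half turn about z gives the same grasp; the last joint's range is limited). The gripper opens to 85 mm and grips with 20 to 120 N. Pads are 22 mm wide; open, the fingers measure 114 mm over their backs; the gripper's body (76 mm by 85 mm) begins 54 mm behind the grasp point. The pads swing forward as they close: fully open they stand 13 mm farther back than shut.
Start: joints at [-1.405, 0.313, 1.498, -0, 1.331, -0.223], TCP at [0.199, -0.486, 0.231] pointing down, gripper open.
Joint ranges: [-2.94, 2.94], [-0.97, 2.17], [0.19, 2.56], [-1.23, 4.37], [0.02, 3.11], [-2.88, 2.88]. Speed limits (rad/s): [2.39, 2.39, 3.01, 3.14, 3.14, 3.14].

### API

Orientations are given as a 3x3 rotation matrix whose columns are the frame's x, y, z axes.
In Python, from cell import env gives the robot as it stands.
- The arm moves only by the tool arm_command, never from a script. Its argument "plan" is a list of rows, each a list of 3 entries, a list of its own where there are three numbers: the shift along the tool's x, y, z in mm, then the turn about the tool's z in degrees, then the opening, from -1 (shut) to 1 (fully open), so that 0 is half open. In form: [[[x, y, z], turn, grip], ...]. A call has 1 to 12 rows; each row shifts and turns the commanded pose from where the row before left it, along the tool's axes as they then stand; what a row does not reach is not made up. A row lasts 1/12 s, in which the tool goes at most 41.7 mm and 7.16 degrees, less where a joint would pass 70% of its speed; a pose out of reach is approached as far as the arm can. A call is refused whole if a number of a shift passes 41.7 or a number of a turn 7.16, either way. A call with a gripper value outside its range is refused whole. The fingers move at their own pace and stop on an object; "squeeze" is the grip in N (left out, the last holds). Time passes only in rows, so rows that do not move let the fingers close. It gives the time, the measured TCP pose, the force and the opening at its end, in the units of the state.
- env.read_state(): the state, without advancing time (a new reading comes with each control period).
- env.get_image(name): name is "side" or "top" or "wrist"; returns the picture (400x640x3 uint8, red, green, blue); there is no depth.
- env.calibration(name): a dict with "fx", "fy", "cx", "cy" (pixels), "pose" (4x4, takes a point from camera to world coordinates); the wrist camera has in their place "mount" (4x4, takes a point from camera to tool coordinates, whose origin is the TCP and whose axes are the flange's). Camera axes: x right, y down, z forward; pixel columns grow to the right and rows downward; lengths in m; the calibration is good to about 2 mm. The wrist camera is an equidistant fisheye: a pixel r from the principal point sees the ray r / f radians off the axis. A picture is of the moment at which its call begins: read the wrist's pose just before it. calibration takes no time and is no camera call.
- env.hand_in(): hands the job in, once; it reports no verdict.
The state is a dict: "clock": time; "qpos": joint angles; "joint_vel": joint speeds; "joint_torque": joint torques, N m; "eef_pos": TCP position; "ee_rot": TCP orientation; "wrist_force": force on the tool from outside, world axes, zero at the start; "torque": the same for the moment, N m; "width": finger opening in m.
Only numpy, scipy, OpenCV 4.12 (cv2) and the standard library are available. Lean on these libraries where they do the work, as an engineer would, in place of code of your own. Each camera call takes 0.05 s, during which the arm holds its last target. There are 200 camera calls.

### The job

Unlock the blue demo-disc lockbox: take the hooked rod off its wooden rest, reach it under the barred guard and hook the red post of the sliding bolt, which is out of reach for your fingers. Draw the bolt towards the open front until it meets its stop and keep a steady pull of about 12 N on it there for a full second so that it seats, never pulling or pushing the bolt or box with more than 22 N and never touching the bolt with the hand or arm. Then lay the rod back in its rest as you found it and let go, with the bolt still fully drawn and the other things on the desk left where they are.

Things in the scene. Friction and masses are not known exactly. Their poses are not given: they have to be found in the camera images.
- lockbox: Fixed, rigid blue lockbox, 200 x 200 mm, 113 mm tall. Origin: centre of its underside; x = from its open front to its back, z up. Lower 45 mm: solid plinth. Above it a bay, open only at the front (x = -100 mm), back block from x = +50 mm, side walls inside at y = +-94 mm.
- bay_mouth (a point): Centre of the bay's open front, 80 mm above the desk, axes as the lockbox. The bay is roofed by steel bars along x every 26 mm, undersides 106 mm above the desk (so no way in from above); clear height above the bolt bar 57 to 106 mm, clear width 188 mm.
- bolt_post (a point): Red upright post of the sliding bolt, 10 mm thick, 57 to 90 mm above the desk; point on its axis 74 mm above the desk, moving with it. Midway between the bay walls, axes as the lockbox. Slides along lockbox -x with about 3 N friction, stays where left. Rigid stop 27 to 55 mm from its start, different each time and not measured: feel for it. Bolt bar under it 20 mm wide, top at 57 mm.
- rod_grip (a point): Centre of the orange handle of the loose hooked rod (about 180 g). Handle 105 mm long (x -60 to +45 mm), 18 wide (y), 24 tall (z). A steel shank, 8 mm thick, runs on its axis to x = 165 mm, then bends square to +y as the hook, 8 mm thick, ending at y = 36 mm. z is up in the rest. Grip across the width from above; the rest leaves the handle free from x = -40 to +45.
- rod_hook (a point): Middle of the rod's hook, on the hook's own axis: at x = 165, y = 16, z = 0 mm from the handle's centre. The pulling face is 4 mm nearer the handle. Axes as rod_grip.
- rest_seat (a point): Where the handle's centre lies when the rod is in its fixed wooden rest, 70 mm above the desk; x = rod direction towards the hook, z up. Two open-topped cradles, each 10 mm thick and flaring open: at x = -46 under the handle (floor 58 mm above the desk, cheeks 28 mm apart, tops at 79) and at x = +105 under the shank (floor 66, cheeks 22 apart, tops at 87). Base 10 mm thick.
- mug: Blue ceramic mug, 80 mm wide, 95 mm tall; stands loose on the desk, not part of the job. Origin at the centre of its underside.
- duck: Yellow toy duck, 56 mm wide, 58 mm tall; stands loose on the desk, not part of the job. Origin at the centre of its underside.
- disc_cases: Stack of five disc cases, 125 x 142 x 50 mm; stands loose on the desk, not part of the job. Origin at the centre of its underside.
- stapler: Red and black stapler, 130 mm long, 45 mm tall; stands loose on the desk, not part of the job. Origin at the centre of its underside.
- tape_roll: Green ring of tape, 76 mm wide, 20 mm tall; stands loose on the desk, not part of the job. Origin at the centre of its underside.
- note_block: Lime green block of notes, 76 x 76 x 30 mm; stands loose on the desk, not part of the job. Origin at the centre of its underside.
- marker: Purple square-bodied marker, 135 mm long, 12 mm tall, lying flat; stands loose on the desk, not part of the job. Origin at the centre of its underside.
Not all that is in view belongs to the job. Of the things shaped like the part that bears rod_grip, the orange one is meant.

How it is judged:
By the outcome, as a careful person would: the job done as asked, in the order asked, and still so for the second after the job is handed in, with the robot touching nothing.
It also fails if it takes over 64 s, if anything falls off the work surface, if the arm or the gripper's body presses on something with over 40 N, if the wrist force passes 120 N, or if a joint passes its speed limit or range.

## Working session

There is one attempt and no reset: what is moved stays moved. The work goes in short steps, Python scripts to look and compute and a tool call to move; the robot and the scene stay as the last step left them, time stands still between calls to the robot, and variables do not carry over. Pictures are saved under pics/ and viewed, about 8 in all and at most 12, crops included, and the job is handed in when it is done.

Besides the shell and the picture viewer there is one more tool, called after "Call:" in YAML: its name, and indented under it one key for each argument. arm_command: Moves the arm, as the interface text tells. Its arguments: {"type":"object","properties":{"plan":{"type":"array"},"squeeze":{"type":"number"}},"required":["plan"]}

```bash
ls; mkdir -p pics; python3 - <<'E'
from cell import env
import cv2,numpy as np
for n in("side","top"):
    cv2.imwrite(f"pics/{n}0.png",env.get_image(n)[:,:,::-1]); c=env.calibration(n); print(n,{k:np.round(v,4).tolist() for k,v in c.items()})
print(env.read_state(),env.pinch_z, env.calibration("wrist"))
E
```

```text
pics
side {'fx': 424.7881, 'fy': 424.7881, 'cx': 316.9146, 'cy': 196.0278, 'pose': [[-0.6829, -0.5471, 0.484, -0.0734], [-0.7303, 0.4944, -0.4714, 0.5615], [0.0186, -0.6754, -0.7372, 0.9567], [0.0, 0.0, 0.0, 1.0]]}
top {'fx': 424.1228, 'fy': 424.1228, 'cx': 324.5125, 'cy': 203.0079, 'pose': [[-0.0073, -0.9869, 0.1609, 0.3463], [-0.9999, 0.0096, 0.0139, 0.0044], [-0.0153, -0.1608, -0.9869, 1.1559], [0.0, 0.0, 0.0, 1.0]]}
{'clock': 0.1, 'qpos': array([-1.40542896e+00,  3.13364940e-01,  1.49831577e+00,  1.40688618e-05,
        1.33098739e+00, -2.23456490e-01]), 'joint_vel': array([-2.93525490e-04, -6.62287377e-04, -4.50436865e-04, -3.39687455e-04,
        1.70596806e-04, -8.23323892e-05]), 'joint_torque': array([ 2.47040116e-03, -4.12901974e+01, -2.60143143e+01, -2.24258065e-04,
        3.03013287e-03, -5.15983373e-06]), 'eef_pos': array([ 0.1989569 , -0.48561416,  0.23082426]), 'ee_rot': array([[ 9.25356867e-01,  3.79097140e-01, -1.63554581e-04],
       [ 3.79097092e-01, -9.25356291e-01,  1.06302550e-03],
       [ 2.51643668e-04, -1.04568102e-03, -9.99999422e-01]]), 'wrist_force': array([ 0.20450597, -0.9933377 ,  0.15421912]), 'torque': array([-0.02396418, -0.02780799, -0.00073934]), 'width': 0.0853798823107769} 0.0187 {'fx': 309.70691628693146, 'fy': 309.70691628693146, 'cx': 322.6106503345698, 'cy': 197.95075021354685, 'mount': array([[ 5.96425105e-04, -9.56999938e-01, -2.90087508e-01,
         7.51113069e-02],
       [ 9.99999530e-01,  7.92375534e-04, -5.58033378e-04,
        -1.24510004e-03],
       [ 7.63896153e-04, -2.90087039e-01,  9.56999961e-01,
        -1.42439872e-01],
       [ 0.00000000e+00,  0.00000000e+00,  0.00000000e+00,
         1.00000000e+00]])}
```

View pics/top0.png

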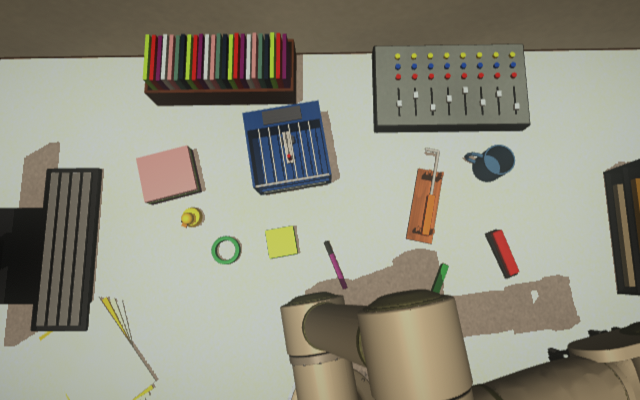

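View pics/side0.png

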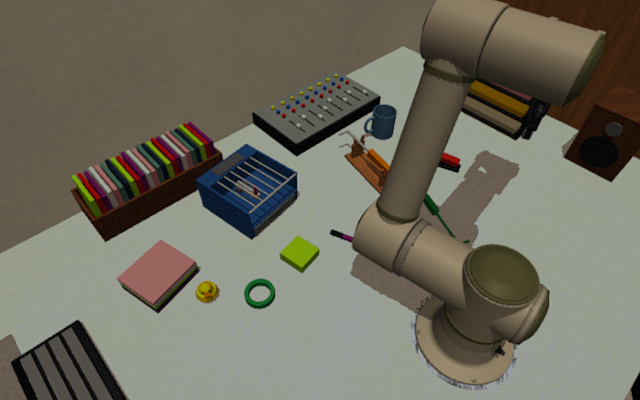

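```bash
cat > h.py <<'E'
from cell import env
import cv2,numpy as np
def ray(n,px,st=None):
    c=env.calibration(n); p=np.array(px,float)
    v=(p-[c["cx"],c["cy"]])/[c["fx"],c["fy"]]
    if n=="wrist":
        r=np.hypot(*v); d=np.r_[v/max(r,1e-9)*np.sin(r),np.cos(r)]
        T=np.eye(4);T[:3,:3]=st["ee_rot"];T[:3,3]=st["eef_pos"];P=T@c["mount"]
    else: d=np.r_[v,1];P=c["pose"]
    d=P[:3,:3]@d
    return P[:3,3],d/np.linalg.norm(d)
def onz(n,px,z,st=None):
    o,d=ray(n,px,st);return o+d*(z-o[2])/d[2]
def tri(rs):
    A=sum(np.eye(3)-np.outer(d,d) for o,d in rs);b=sum((np.eye(3)-np.outer(d,d))@o for o,d in rs)
    p=np.linalg.solve(A,b);return p,[np.linalg.norm(np.cross(p-o,d)) for o,d in rs]
E
python3 - <<'E'
from h import *
for px,z,n in [((428,205),.07,'handle'),((432,152),.07,'hook'),((290,157),.074,'post'),((292,190),.08,'mouth'),((281,106),.113,'back'),((440,278),.01,'green')]:
    print(n,onz("top",px,z).round(3))
t=env.get_image("top")[:,:,::-1];
a=cv2.resize(t[135:255,390:480],None,fx=4.5,fy=4.5,interpolation=cv2.INTER_CUBIC)
b=cv2.resize(t[95:205,238:338],None,fx=4,fy=4.0,interpolation=cv2.INTER_CUBIC)
H=max(a.shape[0],b.shape[0]);o=np.zeros((H,a.shape[1]+b.shape[1],3),np.uint8);o[:a.shape[0],:a.shape[1]]=a;o[:b.shape[0],a.shape[1]:]=b
cv2.imwrite("pics/crop1.png",o);print(o.shape)
E
```

```text
handle [ 0.515 -0.248  0.07 ]
hook [ 0.657 -0.265  0.07 ]
post [0.646 0.11  0.074]
mouth [0.557 0.103 0.08 ]
back [0.772 0.13  0.113]
green [ 0.329 -0.284  0.01 ]
(540, 805, 3)
```

View pics/crop1.png

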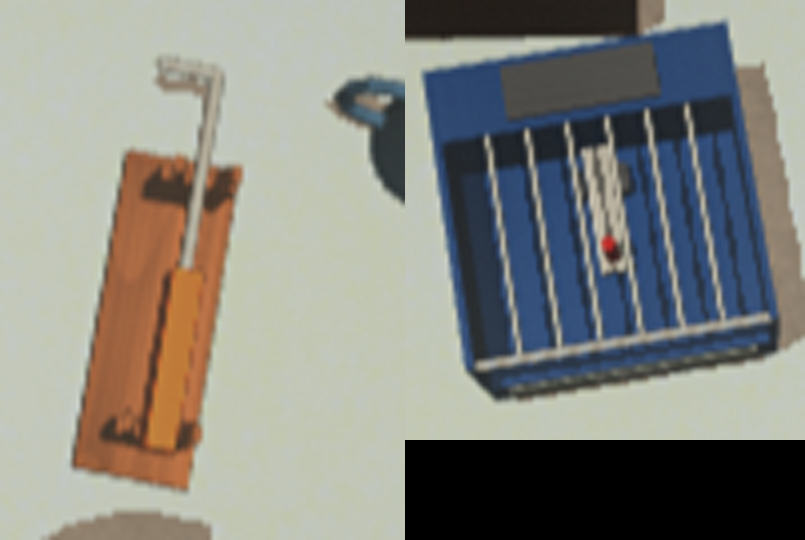

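Candidates for the rod: orange rod in the wooden rest, top pixel (428,205), green bar (440,278), purple marker (335,265). The crop shows the orange handle with steel shank and a hook bent to the left (+y), so that is the one. The red post is under the bars at about (290,157).

Call:
arm_command:
  plan:
    - [[38,-10,0],0,1]
    - [[38,-10,0],0,1]
    - [[38,-10,0],0,1]
    - [[38,-10,0],0,1]
    - [[38,-10,0],0,1]
    - [[38,-10,0],0,1]
    - [[38,-10,0],0,1]
    - [[38,-10,0],0,1]
    - [[38,-10,0],0,1]
    - [[38,-10,0],0,1]

```text
clock: 0.98
eef_pos: [0.514, -0.2476, 0.2312]
ee_rot: [[0.925, 0.379, -0.0], [0.379, -0.925, 0.0], [-0.0, -0.0, -1.0]]
wrist_force: [0.4, -1.2, 0.0]
width: 0.0857
```

Call:
arm_command:
  plan:
    - [[0,0,0],7,1]
    - [[0,0,0],7,1]
    - [[0,0,0],7,1]
    - [[0,0,0],7,1]
    - [[0,0,0],2,1]
    - [[0,0,0],0,1]

```text
clock: 1.48
eef_pos: [0.5127, -0.2491, 0.231]
ee_rot: [[0.991, -0.135, -0.0], [-0.135, -0.991, 0.0], [-0.001, -0.0, -1.0]]
wrist_force: [-0.5, 0.9, 0.1]
width: 0.0852
```

```bash
python3 - <<'E'
from h import *
st=env.read_state();im=env.get_image("wrist");np.savez("w1.npz",im=im,top=env.get_image("top"),side=env.get_image("side"),**st)
print(st["clock"],st["eef_pos"],st["ee_rot"].round(3).tolist(),st["wrist_force"])
cv2.imwrite("pics/w1.png",im[:,:,::-1])
E
```

```text
1.4833 [ 0.51268471 -0.24913002  0.23098764] [[0.991, -0.135, -0.0], [-0.135, -0.991, 0.0], [-0.001, -0.0, -1.0]] [-0.53743207  0.94101225  0.13158027]
```

View pics/w1.png

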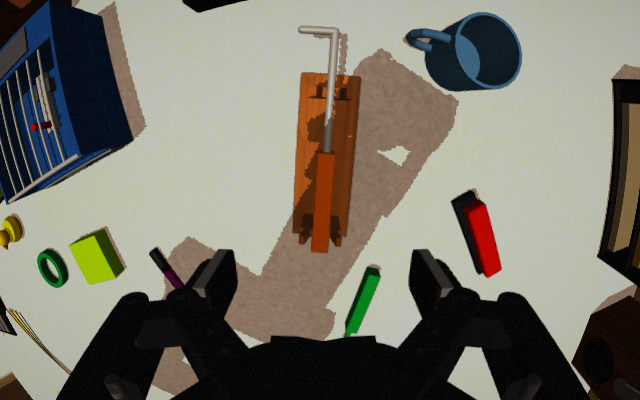

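```bash
python3 - <<'E'
from h import *
w=np.load("w1.npz");st=w
ims={"wrist":w["im"],"top":cv2.imread("pics/top0.png")[:,:,::-1],"side":cv2.imread("pics/side0.png")[:,:,::-1]}
roi={"wrist":(280,140,370,270),"top":(400,165,450,250),"side":(340,140,400,200)}
R=lambda n,px:ray(n,px,st)
rec={}
for n,im in ims.items():
    x0,y0,x1,y1=roi[n];c=im[y0:y1,x0:x1];h=cv2.cvtColor(np.ascontiguousarray(c),cv2.COLOR_RGB2HSV)
    px={"wrist":(325,200),"top":(428,205),"side":(374,158)}[n]
    print(n,h[px[1]-y0,px[0]-x0], "wood", h[{"wrist":(205-y0,348-x0),"top":(215-y0,416-x0),"side":(177-y0,370-x0)}[n]])
    m=((h[...,1]>195)&(h[...,0]<18)&(h[...,2]>90)).astype(np.uint8)
    k,l,s,_=cv2.connectedComponentsWithStats(m);i=1+s[1:,4].argmax()
    pts=np.argwhere(l==i)[:,::-1]+[x0,y0];r=cv2.minAreaRect(pts.astype(np.float32))
    print(n,s[i],r,cv2.boxPoints(r).round(1).tolist())
    cv2.imwrite(f"/tmp/m_{n}.png",cv2.resize(np.hstack([c[:,:,::-1],np.repeat((l==i)[...,None]*255,3,2).astype(np.uint8)]),None,fx=3,fy=3))
a=[cv2.imread(f"/tmp/m_{n}.png") for n in ims];o=np.zeros((max(x.shape[0] for x in a),sum(x.shape[1] for x in a),3),np.uint8);x=0
for i in a:o[:i.shape[0],x:x+i.shape[1]]=i;x+=i.shape[1]
o=cv2.resize(o,(800,int(o.shape[0]*800/o.shape[1])));cv2.imwrite("pics/m.png",o)
E
```

```text
wrist [ 10 255 139] wood [ 11 198  94]
wrist [  31    0   43  113 3195] ((330.81964111328125, 195.4835968017578), (37.21018981933594, 114.34664916992188), 5.19442892074585) [[307.1000061035156, 250.6999969482422], [317.5, 136.89999389648438], [354.5, 140.1999969482422], [344.20001220703125, 254.10000610351562]]
top [ 14 178 193] wood [ 11 153 158]Traceback (most recent call last):
  File "<stdin>", line 12, in <module>
ValueError: attempt to get argmax of an empty sequence
```

```bash
python3 - <<'E'
from h import *
w=np.load("w1.npz");st=w
ims={"wrist":w["im"],"top":cv2.imread("pics/top0.png")[:,:,::-1]}
roi={"wrist":(280,140,370,270),"top":(400,165,450,250)};th={"wrist":(240,70),"top":(166,150)}
E={}
for n,im in ims.items():
    x0,y0,x1,y1=roi[n];c=im[y0:y1,x0:x1];h=cv2.cvtColor(np.ascontiguousarray(c),cv2.COLOR_RGB2HSV)
    m=((h[...,1]>th[n][0])&(h[...,0]<18)&(h[...,2]>th[n][1])).astype(np.uint8);m=cv2.morphologyEx(m,cv2.MORPH_OPEN,np.ones((3,3)))
    k,l,s,_=cv2.connectedComponentsWithStats(m);i=1+s[1:,4].argmax()
    q=l==i;print(n,s[i]+[x0,y0,0,0,0])
    for v in range(0,q.shape[0],8):
        u=np.where(q[v])[0]
        if len(u):print(v+y0,u[0]+x0,u[-1]+x0,end=' | ')
    print()
    top=ims[n]
# shank edges etc. : bright pixels in wrist
g=cv2.cvtColor(np.ascontiguousarray(w["im"]),cv2.COLOR_RGB2GRAY)
for v in (85,95,105,115,125,135,145): print(v,g[v,318:350].tolist())
E
```

```text
wrist [ 312  152   24  100 1761]
156 317 335 | 164 317 334 | 172 316 333 | 180 315 333 | 188 315 332 | 196 314 332 | 204 314 331 | 212 313 331 | 220 313 330 | 228 312 329 | 236 312 328 | 244 312 327 | 
top [423 195  12  40 270]
197 428 434 | 205 427 433 | 213 426 432 | 221 424 430 | 229 423 429 | 
85 [44, 47, 49, 50, 53, 53, 55, 58, 63, 84, 131, 150, 180, 182, 164, 140, 109, 60, 68, 65, 61, 61, 58, 59, 61, 60, 58, 60, 63, 56, 51, 55]
95 [33, 31, 29, 42, 80, 104, 105, 93, 95, 120, 148, 181, 190, 169, 145, 121, 88, 102, 69, 65, 60, 47, 26, 22, 23, 23, 28, 23, 41, 57, 58, 54]
105 [102, 101, 104, 106, 104, 110, 108, 105, 115, 142, 166, 190, 175, 141, 99, 79, 89, 68, 60, 55, 56, 58, 60, 57, 59, 58, 60, 57, 52, 51, 57, 53]
115 [91, 75, 55, 54, 54, 52, 52, 96, 136, 159, 192, 180, 160, 120, 83, 83, 63, 62, 57, 59, 61, 60, 57, 57, 62, 61, 60, 58, 52, 54, 56, 55]
125 [54, 53, 53, 51, 52, 54, 92, 124, 127, 88, 96, 92, 86, 73, 64, 62, 60, 56, 60, 59, 58, 60, 61, 60, 56, 56, 53, 53, 53, 58, 56, 63]
135 [50, 52, 54, 54, 56, 48, 63, 73, 87, 92, 95, 85, 75, 65, 54, 59, 58, 62, 60, 61, 58, 63, 61, 58, 58, 52, 56, 52, 58, 61, 75, 90]
145 [71, 53, 52, 53, 51, 57, 72, 83, 89, 93, 87, 78, 66, 54, 60, 60, 58, 60, 58, 60, 63, 58, 63, 62, 56, 55, 56, 54, 61, 63, 65, 68]
```

```bash
python3 - <<'E'
from h import *
w=np.load("w1.npz")["im"]
a=cv2.resize(w[15:260,285:375],None,fx=2.4,fy=2.4,interpolation=cv2.INTER_CUBIC)
b=cv2.resize(w[0:210,0:150],None,fx=2.8,fy=2.8,interpolation=cv2.INTER_CUBIC)
o=np.zeros((588,a.shape[1]+b.shape[1],3),np.uint8);o[:,:a.shape[1]]=a[:588];o[:b.shape[0],a.shape[1]:]=b
cv2.imwrite("pics/c2.png",o[:,:,::-1]);print(o.shape)
E
```

```text
(588, 636, 3)
```

View pics/c2.png

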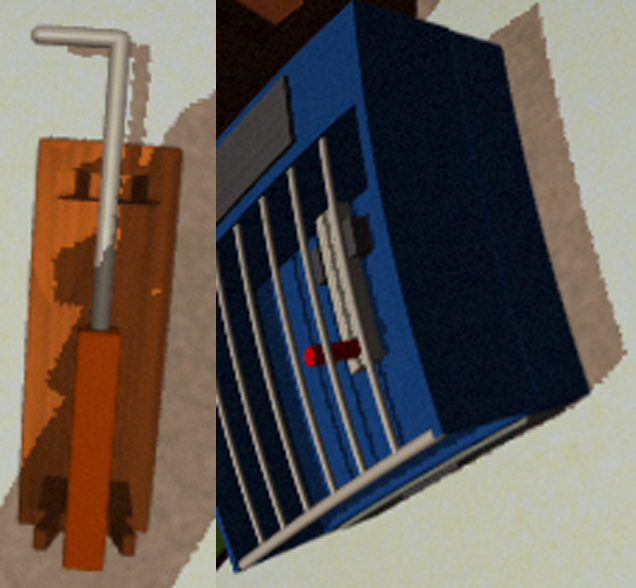

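```bash
python3 - <<'E'
from h import *
st=np.load("w1.npz")
for n,wp,tp in [("front",(326.3,152),(431.8,194.6)),("back",(320,252),(426.2,234.5)),("hooktip",(299.5,29.5),(425,150.5)),("corner",(335,31),(438,150.7)),("post top",(36.5,127),(290,152.5))]:
    print(n,tri([ray("wrist",wp,st),ray("top",tp)]),onz("wrist",wp,.082,st).round(4),onz("wrist",wp,.07,st).round(4),onz("wrist",wp,.09,st).round(4))
E
```

```text
front (array([ 0.54205318, -0.25588525,  0.07738066]), [np.float64(0.0012125813840654276), np.float64(0.0012125813840653886)]) [ 0.5435 -0.255   0.082 ] [ 0.5417 -0.2549  0.07  ] [ 0.5447 -0.255   0.09  ]
back (array([ 0.43899851, -0.23577404,  0.08060542]), [np.float64(0.0014291793969208812), np.float64(0.0014291793969208875)]) [ 0.4405 -0.2346  0.082 ] [ 0.4344 -0.2337  0.07  ] [ 0.4445 -0.2353  0.09  ]
hooktip (array([ 0.66329257, -0.24600966,  0.0714418 ]), [np.float64(0.0025700743764927522), np.float64(0.0025700743764924916)]) [ 0.6632 -0.2462  0.082 ] [ 0.6663 -0.2457  0.07  ] [ 0.6611 -0.2465  0.09  ]
corner (array([ 0.6583049 , -0.27885769,  0.07645148]), [np.float64(6.660131039701116e-05), np.float64(6.660131039704705e-05)]) [ 0.657  -0.2784  0.082 ] [ 0.6599 -0.2793  0.07  ] [ 0.6551 -0.2779  0.09  ]
post top (array([0.64953108, 0.10783773, 0.08899564]), [np.float64(0.004561690691304263), np.float64(0.004561690691304151)]) [0.6463 0.1148 0.082 ] [0.6488 0.1302 0.07  ] [0.6447 0.1046 0.09  ]
```

Call:
arm_command:
  plan:
    - [[0,0,0],3.6,1]
    - [[-13.6,0,0],0,1]
    - [[0,0,36],0,1]
    - [[0,0,36],0,1]
    - [[0,0,36],0,1]
    - [[0,0,30],0,1]
    - [[0,0,20],0,1]
    - [[0,0,14],0,1]
    - [[0,0,7.7],0,1]
    - [[0,0,0],0,1]
    - [[0,0,0],0,1]
  squeeze: 40

```text
clock: 2.55
eef_pos: [0.4996, -0.2468, 0.0521]
ee_rot: [[0.981, -0.196, 0.0], [-0.196, -0.981, -0.0], [0.0, 0.0, -1.0]]
wrist_force: [-0.2, -0.0, 0.1]
width: 0.0854
```

```bash
python3 - <<'E'
from h import *
st=env.read_state();im=env.get_image("wrist");np.savez("w2.npz",im=im,**st);print(st["eef_pos"],st["wrist_force"],st["ee_rot"][:,0])
cv2.imwrite("pics/w2.png",im[:,:,::-1])
E
```

```text
[ 0.49963407 -0.24678254  0.05210638] [-0.22033926 -0.03361441  0.09576028] [ 9.80613005e-01 -1.95953793e-01  4.94607647e-04]
```

View pics/w2.png

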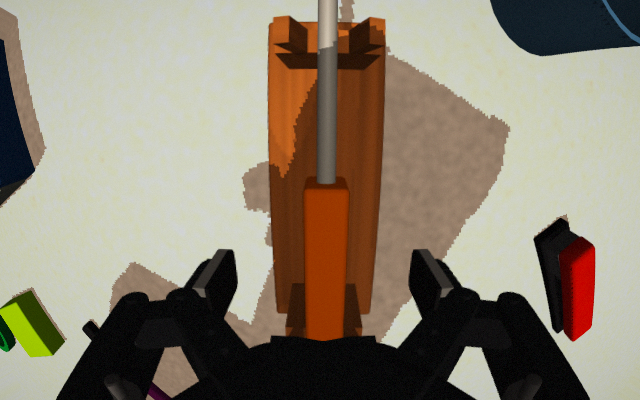

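Rod vertical and centred between the pads (handle at column ~326, pads' mid ~323). Closing.

Call:
arm_command:
  plan:
    - [[0,0,0],0,-1]
    - [[0,0,0],0,-1]
    - [[0,0,0],0,-1]
    - [[0,0,0],0,-1]
    - [[0,0,0],0,-1]
    - [[0,0,0],0,-1]
    - [[0,0,0],0,-1]
    - [[0,0,0],0,-1]
  squeeze: 80

```text
clock: 3.27
eef_pos: [0.4996, -0.2466, 0.052]
ee_rot: [[0.981, -0.196, 0.0], [-0.196, -0.981, -0.0], [0.001, 0.0, -1.0]]
wrist_force: [-0.8, 0.3, 3.9]
width: 0.0168
```

Call:
arm_command:
  plan:
    - [[0,0,-5],0,-1]
    - [[0,0,-15],0,-1]
    - [[0,0,-25],0,-1]
    - [[0,0,-35],0,-1]
    - [[0,0,-35],0,-1]
    - [[0,0,-15],0,-1]
    - [[0,0,0],0,-1]
    - [[0,0,0],0,-1]

```text
clock: 3.93
eef_pos: [0.4992, -0.2465, 0.1813]
ee_rot: [[0.981, -0.196, -0.0], [-0.196, -0.981, -0.0], [-0.0, 0.0, -1.0]]
wrist_force: [-0.4, -0.3, -2.5]
width: 0.0171
```

```bash
python3 - <<'E'
from h import *
P=[onz("top",p,.113)[:2] for p in [(243,113),(318,101.3),(329.3,174.5),(255.8,186.5)]];bl,br,fr,fl=P
print(np.round(P,4))
for a,b,o in((fl,bl,0),(fr,br,0),(fr,fl,90),(br,bl,90)): d=b-a;print(np.hypot(*d).round(4),np.degrees(np.arctan2(d[1],d[0]))-o)
print(sum(P)/4)
E
```

```text
[[0.7544 0.2284]
 [0.7837 0.034 ]
 [0.5889 0.0065]
 [0.56   0.1915]]
0.1979 10.741572779077439
0.1967 8.046612863968479
0.1873 8.878181916280795
0.1966 8.567554845906926
[0.67176956 0.11510019]
```

Call:
arm_command:
  plan:
    - [[0,0,0],-4,-1]
    - [[0,0,0],-6,-1]
    - [[0,0,0],-6,-1]
    - [[0,0,0],-4.3,-1]
    - [[-4,-15,0],0,-1]
    - [[-10,-38,0],0,-1]
    - [[-10,-38,0],0,-1]
    - [[-10,-38,0],0,-1]
    - [[-10,-38,0],0,-1]
    - [[-10,-38,0],0,-1]
    - [[-10,-38,0],0,-1]
    - [[-9,-37,0],0,-1]

```text
clock: 4.93
eef_pos: [0.3814, 0.0203, 0.1799]
ee_rot: [[0.988, 0.155, -0.004], [0.155, -0.988, 0.001], [-0.003, -0.002, -1.0]]
wrist_force: [0.6, 0.7, -1.7]
width: 0.0168
```

Call:
arm_command:
  plan:
    - [[0,0,0],0,-1]
    - [[0,0,0],0,-1]
    - [[0,0,0],0,-1]

```text
clock: 5.18
eef_pos: [0.3834, 0.0184, 0.1807]
ee_rot: [[0.988, 0.156, -0.002], [0.156, -0.988, 0.0], [-0.002, -0.0, -1.0]]
wrist_force: [-0.0, -0.3, -1.9]
width: 0.0171
```

```bash
python3 - <<'E'
from h import *
st=env.read_state();im=env.get_image("wrist");np.savez("w3.npz",im=im,**st);print(st["eef_pos"],st["wrist_force"],st["ee_rot"][:,0],st["width"])
cv2.imwrite("pics/w3.png",im[:,:,::-1])
E
```

```text
[0.38341286 0.01842883 0.18068696] [-0.01196323 -0.31402207 -1.88479091] [ 0.98769476  0.15638533 -0.00163956] 0.017105050200249015
```

View pics/w3.png

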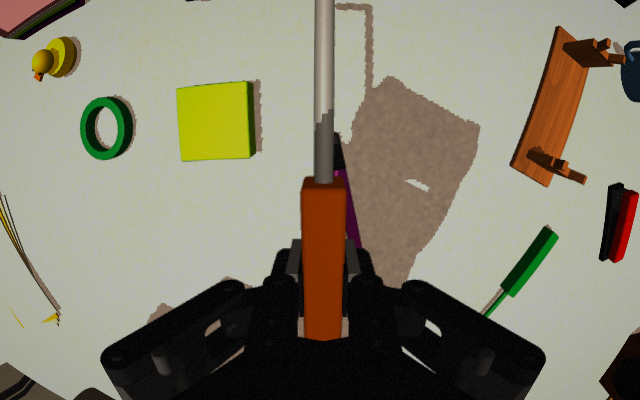

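Call:
arm_command:
  plan:
    - [[20,0,0],0,-1]
    - [[35,0,0],0,-1]
    - [[35,0,0],0,-1]
    - [[30,0,0],0,-1]
    - [[0,0,0],0,-1]
    - [[0,0,0],0,-1]
    - [[0,0,0],0,-1]

```text
clock: 5.82
eef_pos: [0.5016, 0.0365, 0.1807]
ee_rot: [[0.988, 0.155, -0.002], [0.155, -0.988, 0.0], [-0.002, -0.001, -1.0]]
wrist_force: [0.3, 0.2, -1.5]
width: 0.0166
```

```bash
python3 - <<'E'
from h import *
st=env.read_state();im=env.get_image("wrist");np.savez("w4.npz",im=im,top=env.get_image("top"),**st);print(st["eef_pos"],st["wrist_force"],st["ee_rot"][:,0],st["width"])
o=np.hstack([im[:300],np.zeros((300,160,3),np.uint8)]);o[:,640:]=0
t=env.get_image("top")[90:210,235:340];b=cv2.resize(t,(262,300),interpolation=cv2.INTER_CUBIC)
o=np.hstack([im[:300,50:588],b]);cv2.imwrite("pics/w4.png",o[:,:,::-1])
E
```

```text
[0.50162191 0.03650806 0.18073331] [ 0.32529104  0.22138921 -1.48048167] [ 0.98794312  0.1548045  -0.00198939] 0.01662772238081834
```

View pics/w4.png

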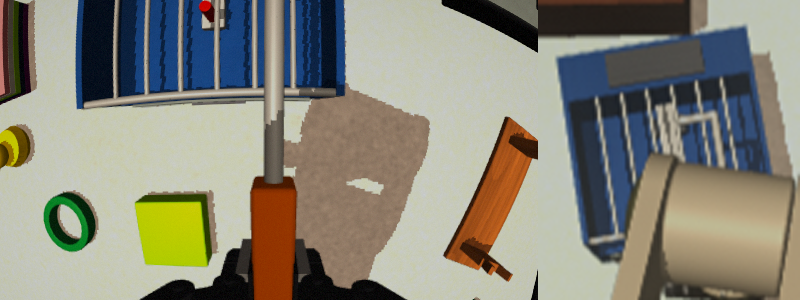

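```bash
python3 - <<'E'
from h import *
st=np.load("w4.npz");im=st["im"];h=cv2.cvtColor(im,cv2.COLOR_RGB2HSV)
m=((h[...,1]>200)&((h[...,0]<6)|(h[...,0]>174))&(h[...,2]>60)).astype(np.uint8)[:40,230:290]
p=np.argwhere(m)[:,::-1]+[230,0];r=cv2.minAreaRect(p.astype(np.float32));print(len(p),r,p.min(0),p.max(0))
for px,z in [((254,6),.09),((262,25),.057),((133,104),.11),((386,92),.11)]:print(px,onz("wrist",px,z,st).round(4))
# post from top0 red
t=cv2.imread("pics/top0.png")[:,:,::-1];h=cv2.cvtColor(np.ascontiguousarray(t),cv2.COLOR_RGB2HSV)
m=((h[...,1]>120)&((h[...,0]<8)|(h[...,0]>172)))[145:170,280:300];q=np.argwhere(m)[:,::-1]+[280,145];print("top",q.mean(0),q.min(0),q.max(0))
print(onz("top",q.mean(0),.08))
def fit(n,a,b,st=None):
    A=onz("wrist",a,.11,st);B=onz("wrist",b,.11,st);d=B-A;print(np.degrees(np.arctan2(d[1],d[0])))
fit(0,(386,92),(133,104),st)
E
```

```text
109 ((254.2567596435547, 6.540544509887695), (11.043525695800781, 12.903488159179688), 35.53767776489258) [249   1] [261  15]
(254, 6) [0.6471 0.1136 0.09  ]
(262, 25) [0.6399 0.1124 0.057 ]
(133, 104) [0.5634 0.1961 0.11  ]
(386, 92) [0.5929 0.0086 0.11  ]
top [288.64285714 155.78571429] [287 154] [290 158]
[0.64800596 0.11265944 0.08      ]
98.93725568272568
```

Post at about (0.646, 0.113), lockbox yaw about 8.9°, and both views agree to about 2 mm. Next I back out, descend, and enter to the right of the post.

Call:
arm_command:
  plan:
    - [[-20,0,0],0,-1]
    - [[-35,0,0],0,-1]
    - [[-35,0,0],0,-1]
    - [[-25,0,0],0,-1]
    - [[0,0,20],0,-1]
    - [[0,0,35],0,-1]
    - [[0,0,35],0,-1]
    - [[0,0,20],0,-1]
    - [[0,0,9],0,-1]
    - [[0,0,0],0,-1]
    - [[0,0,0],0,-1]

```text
clock: 6.88
eef_pos: [0.3884, 0.0193, 0.063]
ee_rot: [[0.988, 0.156, 0.0], [0.156, -0.988, -0.0], [0.0, 0.0, -1.0]]
wrist_force: [-0.6, 0.4, -1.1]
width: 0.017
```

Call:
arm_command:
  plan:
    - [[10,0,0],0,-1]
    - [[15,0,0],0,-1]
    - [[15,0,0],0,-1]
    - [[10,0,0],0,-1]
    - [[0,0,0],0,-1]
    - [[0,0,0],0,-1]

```text
clock: 7.38
eef_pos: [0.4381, 0.0271, 0.0634]
ee_rot: [[0.988, 0.156, 0.001], [0.156, -0.988, -0.0], [0.001, 0.001, -1.0]]
wrist_force: [-0.4, -0.5, -1.5]
width: 0.0172
```

Call:
arm_command:
  plan:
    - [[10,0,0],0,-1]
    - [[15,0,0],0,-1]
    - [[15,0,0],0,-1]
    - [[15,0,0],0,-1]
    - [[12,0,0],0,-1]
    - [[6,0,0],0,-1]
    - [[0,0,0],0,-1]
    - [[0,0,0],0,-1]

```text
clock: 8.05
eef_pos: [0.5092, 0.0385, 0.0627]
ee_rot: [[0.988, 0.156, -0.001], [0.156, -0.988, 0.0], [-0.001, -0.0, -1.0]]
wrist_force: [0.7, -0.4, -1.5]
width: 0.0168
```

```bash
python3 - <<'E'
from h import *
t=env.get_image("top");np.save("t5.npy",t);s=env.get_image("side")
a=cv2.resize(t[95:205,238:338],(400,440),interpolation=cv2.INTER_CUBIC);b=cv2.resize(s[140:240,190:310],(400,333),interpolation=cv2.INTER_CUBIC)
o=np.zeros((440,800,3),np.uint8);o[:,:400]=a;o[:333,400:]=b;cv2.imwrite("pics/t5.png",o[:,:,::-1]);st=env.read_state();print(st["eef_pos"],st["wrist_force"])
E
```

```text
[0.50919716 0.0385102  0.06266216] [-1.11658685 -0.16799336 -0.70641541]
```

View pics/t5.png

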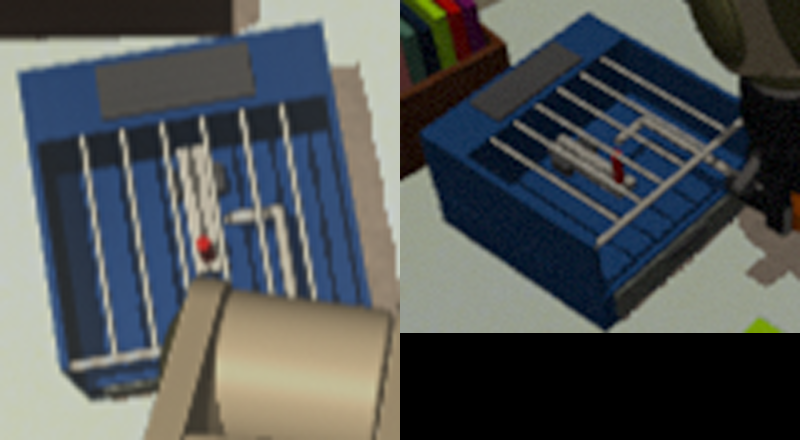

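The hook (crop pixels 225–285, 215) sits behind and to the right of the red post (205, 245), inside the bay. Shifting it sideways behind the post.

Call:
arm_command:
  plan:
    - [[0,-6,0],0,-1]
    - [[0,-9,0],0,-1]
    - [[0,-9,0],0,-1]
    - [[0,-8,0],0,-1]
    - [[0,-5,0],0,-1]
    - [[0,0,0],0,-1]
    - [[0,0,0],0,-1]

```text
clock: 8.73
eef_pos: [0.5042, 0.0755, 0.0626]
ee_rot: [[0.988, 0.157, 0.0], [0.157, -0.988, -0.0], [0.0, 0.0, -1.0]]
wrist_force: [-0.3, -0.5, -1.8]
width: 0.0168
```

Call:
arm_command:
  plan:
    - [[-2,0,0],0,-1]
    - [[-2,0,0],0,-1]
    - [[-2,0,0],0,-1]
    - [[-2,0,0],0,-1]
    - [[0,0,0],0,-1]

```text
clock: 9.15
eef_pos: [0.4962, 0.0737, 0.0627]
ee_rot: [[0.988, 0.156, 0.0], [0.156, -0.988, -0.0], [0.0, 0.0, -1.0]]
wrist_force: [0.0, 0.2, -0.9]
width: 0.017
```

Call:
arm_command:
  plan:
    - [[-2,0,0],0,-1]
    - [[-2,0,0],0,-1]
    - [[-2,0,0],0,-1]
    - [[-2,0,0],0,-1]

```text
clock: 9.48
eef_pos: [0.4885, 0.0726, 0.0627]
ee_rot: [[0.988, 0.156, 0.001], [0.156, -0.988, -0.0], [0.001, 0.0, -1.0]]
wrist_force: [3.8, 0.3, -2.3]
width: 0.017
```

Call:
arm_command:
  plan:
    - [[-2,0,0],0,-1]
    - [[-2,0,0],0,-1]
    - [[-2,0,0],0,-1]
    - [[-2,0,0],0,-1]
    - [[-2,0,0],0,-1]
    - [[-2,0,0],0,-1]
    - [[-2,0,0],0,-1]
    - [[-2,0,0],0,-1]

```text
clock: 10.15
eef_pos: [0.4725, 0.0701, 0.0626]
ee_rot: [[0.988, 0.156, 0.0], [0.156, -0.988, -0.0], [0.0, 0.0, -1.0]]
wrist_force: [2.2, 0.6, -1.7]
width: 0.0164
```

Call:
arm_command:
  plan:
    - [[-1,0,0],0,-1]
    - [[-1,0,0],0,-1]
    - [[-1,0,0],0,-1]

```text
clock: 10.4
eef_pos: [0.4696, 0.0696, 0.0626]
ee_rot: [[0.988, 0.156, 0.0], [0.156, -0.988, -0.0], [0.0, 0.0, -1.0]]
wrist_force: [2.7, 0.5, -1.0]
width: 0.017
```

Call:
arm_command:
  plan:
    - [[-0.5,0,0],0,-1]
    - [[-0.5,0,0],0,-1]
    - [[-0.5,0,0],0,-1]
    - [[-0.5,0,0],0,-1]

```text
clock: 10.73
eef_pos: [0.4677, 0.0694, 0.0626]
ee_rot: [[0.988, 0.156, 0.0], [0.156, -0.988, 0.0], [0.0, 0.0, -1.0]]
wrist_force: [3.6, -0.2, -1.6]
width: 0.017
```

The bolt is moving at about 3 N friction. To learn the contact stiffness before feeling for the stop, I unload in tiny steps, with friction holding the bolt.

Call:
arm_command:
  plan:
    - [[0,0,0],0,-1]

```text
clock: 10.82
eef_pos: [0.4676, 0.0693, 0.0626]
ee_rot: [[0.988, 0.156, -0.0], [0.156, -0.988, -0.0], [-0.0, 0.0, -1.0]]
wrist_force: [2.1, -1.6, -1.2]
width: 0.017
```

Call:
arm_command:
  plan:
    - [[0.1,0,0],0,-1]
    - [[0,0,0],0,-1]

```text
clock: 10.98
eef_pos: [0.4677, 0.0694, 0.0625]
ee_rot: [[0.988, 0.156, -0.0], [0.156, -0.988, 0.0], [-0.0, -0.0, -1.0]]
wrist_force: [1.7, -1.4, -1.5]
width: 0.0171
```

Call:
arm_command:
  plan:
    - [[0.1,0,0],0,-1]
    - [[0,0,0],0,-1]

```text
clock: 11.15
eef_pos: [0.4677, 0.0694, 0.0625]
ee_rot: [[0.988, 0.156, -0.0], [0.156, -0.988, 0.0], [-0.0, -0.0, -1.0]]
wrist_force: [1.0, -0.2, -0.4]
width: 0.0174
```

Call:
arm_command:
  plan:
    - [[0.15,0,0],0,-1]
    - [[0,0,0],0,-1]

```text
clock: 11.32
eef_pos: [0.4678, 0.0695, 0.0625]
ee_rot: [[0.988, 0.156, -0.001], [0.156, -0.988, 0.0], [-0.001, -0.0, -1.0]]
wrist_force: [1.1, -0.9, -1.3]
width: 0.0167
```

Call:
arm_command:
  plan:
    - [[0.15,0,0],0,-1]
    - [[0,0,0],0,-1]

```text
clock: 11.48
eef_pos: [0.4679, 0.0695, 0.0624]
ee_rot: [[0.988, 0.156, -0.001], [0.156, -0.988, 0.0], [-0.001, -0.0, -1.0]]
wrist_force: [-0.1, 0.0, -1.7]
width: 0.0167
```

Call:
arm_command:
  plan:
    - [[0.3,0,0],0,-1]
    - [[0,0,0],0,-1]

```text
clock: 11.65
eef_pos: [0.4683, 0.0695, 0.0625]
ee_rot: [[0.988, 0.156, -0.0], [0.156, -0.988, 0.0], [-0.0, -0.0, -1.0]]
wrist_force: [0.1, 0.2, -2.1]
width: 0.0171
```

Stiffness is about 5–6 N/mm, so 2 mm per look is safe.

Call:
arm_command:
  plan:
    - [[-0.8,0,0],0,-1]
    - [[-0.6,0,0],0,-1]
    - [[-0.7,0,0],0,-1]
    - [[-0.7,0,0],0,-1]

```text
clock: 11.98
eef_pos: [0.466, 0.069, 0.0627]
ee_rot: [[0.988, 0.156, 0.001], [0.156, -0.988, 0.0], [0.001, 0.0, -1.0]]
wrist_force: [3.2, -0.1, -2.2]
width: 0.0167
```

Call:
arm_command:
  plan:
    - [[-0.7,0,0],0,-1]
    - [[-0.7,0,0],0,-1]
    - [[-0.6,0,0],0,-1]

```text
clock: 12.23
eef_pos: [0.4638, 0.0687, 0.0626]
ee_rot: [[0.988, 0.156, 0.0], [0.156, -0.988, 0.0], [0.0, 0.0, -1.0]]
wrist_force: [3.3, 0.3, -3.2]
width: 0.0167
```

Call:
arm_command:
  plan:
    - [[-0.7,0,0],0,-1]
    - [[-0.7,0,0],0,-1]
    - [[-0.6,0,0],0,-1]

```text
clock: 12.48
eef_pos: [0.4634, 0.0684, 0.0631]
ee_rot: [[0.988, 0.156, 0.004], [0.156, -0.988, 0.0], [0.004, 0.001, -1.0]]
wrist_force: [12.3, 3.9, -4.0]
width: 0.017
```

At the stop with about 12.8 N along the bolt. Holding.

Call:
arm_command:
  plan:
    - [[0,0,0],0,-1]
    - [[0,0,0],0,-1]

```text
clock: 12.65
eef_pos: [0.4634, 0.0685, 0.0631]
ee_rot: [[0.988, 0.156, 0.004], [0.156, -0.988, 0.0], [0.004, 0.001, -1.0]]
wrist_force: [11.9, 2.4, -3.7]
width: 0.0171
```

Call:
arm_command:
  plan:
    - [[0,0,0],0,-1]
    - [[0,0,0],0,-1]

```text
clock: 12.82
eef_pos: [0.4634, 0.0685, 0.0631]
ee_rot: [[0.988, 0.156, 0.004], [0.156, -0.988, 0.0], [0.004, 0.001, -1.0]]
wrist_force: [10.0, 2.6, -3.9]
width: 0.0168
```

Call:
arm_command:
  plan:
    - [[-0.2,0,0],0,-1]
    - [[0,0,0],0,-1]
    - [[0,0,0],0,-1]
    - [[0,0,0],0,-1]

```text
clock: 13.15
eef_pos: [0.4634, 0.0684, 0.0631]
ee_rot: [[0.988, 0.156, 0.005], [0.156, -0.988, 0.0], [0.005, 0.001, -1.0]]
wrist_force: [11.4, 3.3, -4.9]
width: 0.0169
```

Call:
arm_command:
  plan:
    - [[0,0,0],0,-1]
    - [[0,0,0],0,-1]
    - [[0,0,0],0,-1]

```text
clock: 13.4
eef_pos: [0.4634, 0.0684, 0.0631]
ee_rot: [[0.988, 0.156, 0.005], [0.156, -0.988, 0.0], [0.005, 0.001, -1.0]]
wrist_force: [11.3, 3.2, -4.1]
width: 0.0165
```

Call:
arm_command:
  plan:
    - [[0,0,0],0,-1]
    - [[0,0,0],0,-1]
    - [[0,0,0],0,-1]

```text
clock: 13.65
eef_pos: [0.4634, 0.0684, 0.0631]
ee_rot: [[0.988, 0.156, 0.005], [0.156, -0.988, 0.0], [0.005, 0.001, -1.0]]
wrist_force: [11.2, 3.2, -4.7]
width: 0.0166
```

Call:
arm_command:
  plan:
    - [[0,0,0],0,-1]
    - [[0,0,0],0,-1]
    - [[0,0,0],0,-1]

```text
clock: 13.9
eef_pos: [0.4634, 0.0684, 0.0631]
ee_rot: [[0.988, 0.156, 0.005], [0.156, -0.988, 0.0], [0.005, 0.001, -1.0]]
wrist_force: [11.9, 2.2, -5.5]
width: 0.0168
```

Call:
arm_command:
  plan:
    - [[0,0,0],0,-1]
    - [[0,0,0],0,-1]
    - [[0,0,0],0,-1]

```text
clock: 14.15
eef_pos: [0.4633, 0.0684, 0.0631]
ee_rot: [[0.988, 0.156, 0.005], [0.156, -0.988, 0.0], [0.005, 0.001, -1.0]]
wrist_force: [11.6, 3.3, -3.8]
width: 0.0167
```

Call:
arm_command:
  plan:
    - [[-0.1,0,0],0,-1]
    - [[0,0,0],0,-1]
    - [[0,0,0],0,-1]
    - [[0,0,0],0,-1]
    - [[0,0,0],0,-1]
    - [[0,0,0],0,-1]
    - [[0,0,0],0,-1]
    - [[0,0,0],0,-1]

```text
clock: 14.82
eef_pos: [0.4633, 0.0684, 0.0631]
ee_rot: [[0.988, 0.156, 0.005], [0.156, -0.988, 0.0], [0.005, 0.001, -1.0]]
wrist_force: [12.2, 4.1, -6.4]
width: 0.0171
```

Call:
arm_command:
  plan:
    - [[0,0,0],0,-1]
    - [[0,0,0],0,-1]
    - [[0,0,0],0,-1]
    - [[0,0,0],0,-1]
    - [[0,0,0],0,-1]
    - [[0,0,0],0,-1]
    - [[0,0,0],0,-1]
    - [[0,0,0],0,-1]

```text
clock: 15.48
eef_pos: [0.4633, 0.0684, 0.0632]
ee_rot: [[0.988, 0.156, 0.005], [0.156, -0.988, 0.0], [0.005, 0.001, -1.0]]
wrist_force: [11.5, 3.1, -4.7]
width: 0.0169
```

Steady at 11.6–12.7 N for over 2 s. Now unhooking.

Call:
arm_command:
  plan:
    - [[1,0,0],0,-1]
    - [[2,0,0],0,-1]
    - [[4,0,0],0,-1]
    - [[4,0,0],0,-1]
    - [[1,0,0],0,-1]
    - [[0,0,0],0,-1]
    - [[0,0,0],0,-1]

```text
clock: 16.07
eef_pos: [0.4732, 0.0702, 0.0625]
ee_rot: [[0.988, 0.156, -0.001], [0.156, -0.988, -0.0], [-0.001, -0.0, -1.0]]
wrist_force: [-0.4, -0.4, -2.4]
width: 0.0167
```

Call:
arm_command:
  plan:
    - [[0,6,0],0,-1]
    - [[0,9,0],0,-1]
    - [[0,9,0],0,-1]
    - [[0,8,0],0,-1]
    - [[0,5,0],0,-1]
    - [[0,0,0],0,-1]
    - [[0,0,0],0,-1]

```text
clock: 16.65
eef_pos: [0.4791, 0.0333, 0.0626]
ee_rot: [[0.988, 0.155, -0.0], [0.155, -0.988, 0.0], [-0.0, -0.0, -1.0]]
wrist_force: [-0.0, -0.6, -1.9]
width: 0.0168
```

```bash
python3 - <<'E'
from h import *
t=env.get_image("top");s=env.get_image("side")
a=cv2.resize(t[95:205,238:338],(400,440),interpolation=cv2.INTER_CUBIC);b=cv2.resize(s[140:240,190:310],(400,333),interpolation=cv2.INTER_CUBIC)
o=np.zeros((440,800,3),np.uint8);o[:,:400]=a;o[:333,400:]=b;cv2.imwrite("pics/t6.png",o[:,:,::-1]);st=env.read_state();print(st["eef_pos"],st["wrist_force"])
E
```

```text
[0.47903342 0.03383723 0.06257006] [-0.43150265  0.114084   -1.40886298]
```

View pics/t6.png

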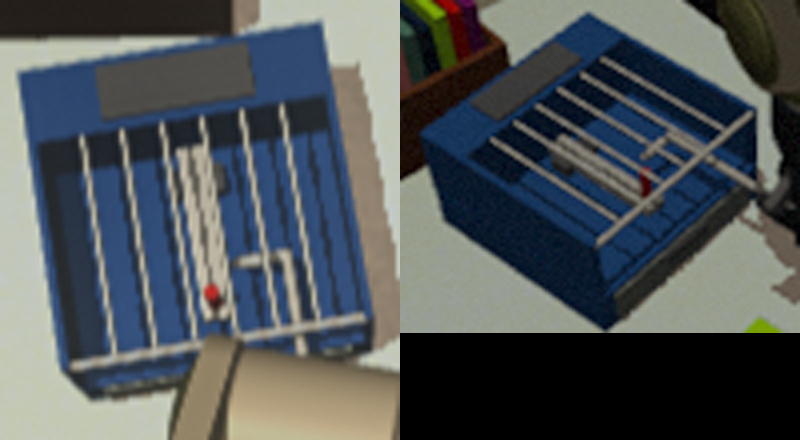

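The post moved from crop pixel y=245 to 293 (about 29 mm) and stayed there, and the hook tip is clear to its right. Backing out and returning.

Call:
arm_command:
  plan:
    - [[-8,0,0],0,-1]
    - [[-17,0,0],0,-1]
    - [[-20,0,0],0,-1]
    - [[-20,0,0],0,-1]
    - [[-20,0,0],0,-1]
    - [[-10,0,0],0,-1]
    - [[0,0,-20],0,-1]
    - [[0,0,-35],0,-1]
    - [[0,0,-35],0,-1]
    - [[0,0,-28],0,-1]
    - [[0,0,0],0,-1]

```text
clock: 17.67
eef_pos: [0.3869, 0.0187, 0.1852]
ee_rot: [[0.988, 0.157, 0.009], [0.157, -0.988, -0.002], [0.008, 0.004, -1.0]]
wrist_force: [0.6, -1.2, -0.9]
width: 0.0168
```

Call:
arm_command:
  plan:
    - [[4,15,0],0,-1]
    - [[10,38,0],0,-1]
    - [[10,38,0],0,-1]
    - [[10,38,0],0,-1]
    - [[10,38,0],0,-1]
    - [[10,38,0],0,-1]
    - [[10,38,0],0,-1]
    - [[8,37,0],0,-1]
    - [[0,0,0],5,-1]
    - [[0,0,0],6,-1]
    - [[0,0,0],5,-1]
    - [[0,0,0],4.3,-1]

```text
clock: 18.67
eef_pos: [0.4995, -0.2461, 0.1794]
ee_rot: [[0.98, -0.201, -0.001], [-0.201, -0.98, 0.001], [-0.002, -0.001, -1.0]]
wrist_force: [-0.0, -0.4, -1.3]
width: 0.0168
```

Call:
arm_command:
  plan:
    - [[0,0,0],0,-1]
    - [[0,0,0],0,-1]
    - [[0,0,0],0,-1]
    - [[0,0,0],0,-1]

```text
clock: 19.0
eef_pos: [0.5, -0.2463, 0.1804]
ee_rot: [[0.981, -0.195, -0.0], [-0.195, -0.981, 0.0], [-0.0, -0.0, -1.0]]
wrist_force: [-0.8, 0.5, -2.5]
width: 0.017
```

```bash
python3 - <<'E'
from h import *
st=env.read_state();R=st["ee_rot"];G=np.array([.4996,-.2466,.052]);print(st["eef_pos"],"delta tool mm",(R.T@(G-st["eef_pos"])*1000).round(1),"yaw",np.degrees(np.arctan2(R[1,0],R[0,0])))
im=env.get_image("wrist");w2=np.load("w2.npz")["im"]
np.savez("w7.npz",im=im,**st)
cv2.imwrite("pics/w7.png",np.hstack([im[:300,120:520],w2[:300,120:520]])[:,:,::-1])
E
```

```text
[ 0.49998308 -0.24625886  0.18041069] delta tool mm [ -0.3   0.4 128.4] yaw -11.222808291468315
```

View pics/w7.png

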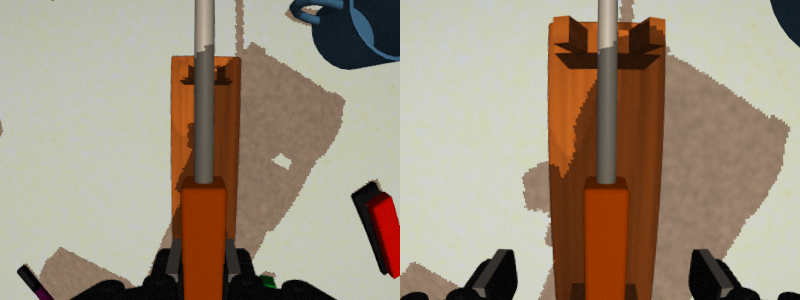

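The handle sits in the hand as before the grasp (front at row 177, column ~204 vs 206), aligned over the cradles. Lowering.

Call:
arm_command:
  plan:
    - [[-0.3,0.4,20],0,-1]
    - [[0,0,30],0,-1]
    - [[0,0,30],0,-1]
    - [[0,0,20],0,-1]
    - [[0,0,12],0,-1]
    - [[0,0,8],0,-1]
    - [[0,0,4],0,-1]
    - [[0,0,2],0,-1]
    - [[0,0,0],0,-1]
    - [[0,0,0],0,-1]

```text
clock: 19.88
eef_pos: [0.5001, -0.2471, 0.0554]
ee_rot: [[0.981, -0.196, 0.001], [-0.196, -0.981, -0.001], [0.001, 0.001, -1.0]]
wrist_force: [-0.4, 0.1, -1.6]
width: 0.0165
```

Call:
arm_command:
  plan:
    - [[0,0,1],0,-1]
    - [[0,0,0.8],0,-1]
    - [[0,0,0],0,-1]

```text
clock: 20.13
eef_pos: [0.4998, -0.2468, 0.053]
ee_rot: [[0.981, -0.196, 0.0], [-0.196, -0.981, -0.0], [0.0, 0.0, -1.0]]
wrist_force: [0.4, 0.5, -2.0]
width: 0.017
```

Call:
arm_command:
  plan:
    - [[0,0,0.7],0,-1]
    - [[0,0,0],0,-1]
    - [[0,0,0],0,-1]

```text
clock: 20.38
eef_pos: [0.4997, -0.2468, 0.0521]
ee_rot: [[0.981, -0.196, -0.0], [-0.196, -0.981, 0.0], [-0.0, -0.0, -1.0]]
wrist_force: [0.4, 0.4, -1.1]
width: 0.0168
```

Call:
arm_command:
  plan:
    - [[0,0,0.4],0,-1]
    - [[0,0,0],0,-1]

```text
clock: 20.55
eef_pos: [0.4998, -0.2468, 0.052]
ee_rot: [[0.981, -0.196, 0.0], [-0.196, -0.981, -0.0], [0.0, 0.0, -1.0]]
wrist_force: [-0.7, 2.1, 1.9]
width: 0.0167
```

Seated, since the vertical force changed to +1.9 N at the same height as at the grasp. Opening, then lifting straight up.

Call:
arm_command:
  plan:
    - [[0,0,0],0,-0.5]
    - [[0,0,0],0,0]
    - [[0,0,0],0,0.5]
    - [[0,0,0],0,1]
    - [[0,0,0],0,1]
    - [[0,0,0],0,1]
    - [[0,0,0],0,1]
    - [[0,0,0],0,1]
    - [[0,0,0],0,1]

```text
clock: 21.3
eef_pos: [0.4997, -0.2468, 0.0517]
ee_rot: [[0.981, -0.196, 0.0], [-0.196, -0.981, 0.0], [-0.0, -0.0, -1.0]]
wrist_force: [-0.7, -0.3, 0.5]
width: 0.0853
```

Call:
arm_command:
  plan:
    - [[0,0,-10],0,1]
    - [[0,0,-25],0,1]
    - [[0,0,-35],0,1]
    - [[0,0,-35],0,1]
    - [[0,0,-35],0,1]
    - [[0,0,-35],0,1]
    - [[-20,0,0],0,1]
    - [[0,0,0],0,1]
    - [[0,0,0],0,1]
    - [[0,0,0],0,1]

```text
clock: 22.13
eef_pos: [0.4801, -0.2427, 0.2262]
ee_rot: [[0.98, -0.197, -0.001], [-0.197, -0.98, 0.001], [-0.001, -0.001, -1.0]]
wrist_force: [0.4, 0.3, 0.5]
width: 0.0855
```

```bash
python3 - <<'E'
from h import *
st=env.read_state();im=env.get_image("wrist");t=env.get_image("top");print(st["eef_pos"],st["wrist_force"],st["width"])
t0=cv2.imread("pics/top0.png")[:,:,::-1]
o=np.zeros((600,800,3),np.uint8);o[:250,:400]=cv2.resize(t,(400,250));o[:250,400:]=cv2.resize(t0,(400,250))
o[250:,:500]=cv2.resize(im[:280,120:520],(500,350));o[250:,500:]=cv2.resize(t[95:205,238:332],(300,350))
cv2.imwrite("pics/fin.png",o[:,:,::-1])
np.savez("w8.npz",im=im,**st)
E
```

```text
[ 0.48013549 -0.24274649  0.22624929] [0.43493994 0.34974847 0.48943172] 0.0855209959815852
```

View pics/fin.png

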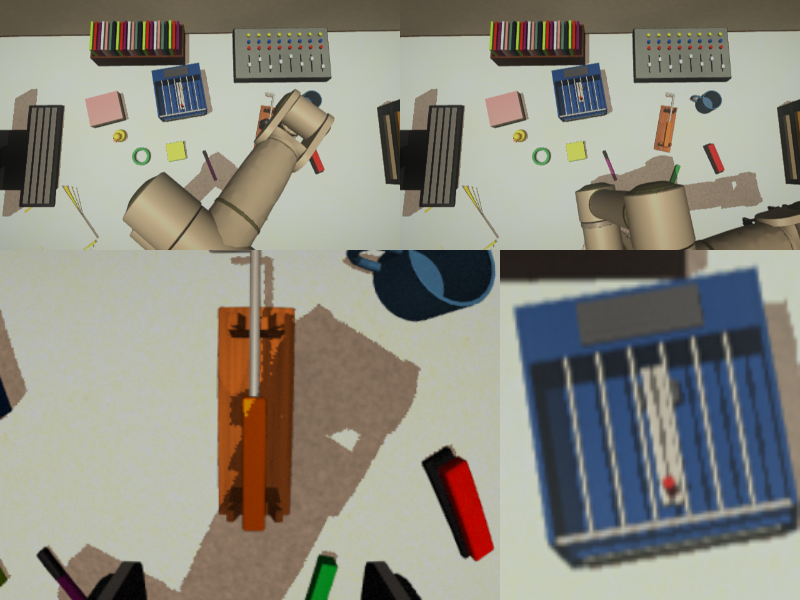

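The rod lies in both cradles, the bolt is fully drawn, and the other things look unmoved. The gripper is clear, so I hand in.

```bash
python3 -c "
from cell import env
print(env.hand_in())"
```

```text
the job is handed in; nothing more can be done
None
```

I drew the lockbox bolt to its stop, seated it, laid the orange rod back in its rest, let go, and handed the job in at about 22 s on the robot's clock.

- **Bolt:** the bolt stopped after about 29 mm. I held a steady pull there for over 2 s; readings were mostly 11.6–12.9 N, with one at 10.3 N before I topped it up. No reading of the pull passed about 13 N, though force is only reported at the end of each call.
- **Last checks:** the final pictures show the post still fully drawn, the rod back in both cradles, and no visible shift in the other things in view. The gripper was clear of everything, with wrist force near zero.
- **Disagreement:** the first two-view fix on the post had a residual of 4.5 mm. A second measurement agreed to about 2 mm, and I used that one.
- **Not checked:** I compared the rod's final position with the start only by eye and by the hand position when I set it down, which matched the grasp to under 1 mm. The arm hid parts of the mug, stapler and green bar in the last top view. The wrist view shows them in place, but I did not measure them.

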